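# Load the clock-parts washing basket

### The arm

A 6-joint arm with a two-finger parallel gripper is mounted at the origin on the work surface. World frame = base frame: x ahead of the robot, y to its left, z up, the work surface at z = 0. Lengths are in m, angles in degrees, forces in N, time in s.
With the tool pointing down it reaches from about 0.3 to 0.825 m from the base axis. Payload 5.4 kg.
Tool frame: the origin (TCP) lies between the finger pads; the fingertips stand 17 mm ahead of it and the grasp point (between the pads) lies 2 mm behind it; z points along the fingers, y is the line along which they close (so a half turn about z gives the same grasp; the last joint's range is limited). The gripper opens to 92 mm and grips with 3 to 60 N. Pads are 20 mm wide; open, the fingers measure 128 mm over their backs; the gripper's body (75 mm by 189 mm) begins 69 mm behind the grasp point.
Start: joints at [58.608, 9.076, 91.501, -0, 79.423, -12.038], TCP at [0.191, 0.542, 0.232] pointing down, gripper open.
Joint ranges: [-166.64, 166.64], [-54.1, 131.32], [10.49, 154.53], [-73.88, 253.88], [9.74, 151.15], [-171.62, 171.62]. Speed limits (degrees/s): [147.25, 147.25, 180, 180, 180, 180].

### API

Orientations are given as [roll, pitch, yaw] about the fixed x, y, z axes, in that order (R = Rz(yaw) Ry(pitch) Rx(roll)).
In Python, from bench import robot gives the robot as it stands.
- The arm moves only by the shell command python3 -m inch 'ROWS' [OPENING] [FORCE]. ROWS is JSON, a list of rows, each a list of 6 numbers: the shift along the tool's x, y, z as a fraction of full scale, then the turn, a rotation vector about the tool's x, y, z as a fraction of full scale. A call has 1 to 8 rows; each row is the pose to reach, as a shift and turn from the pose commanded when the call began, along the tool's axes at that moment; what a row does not reach only later rows make up. Full scale, the value 1, is 0.08 m for a shift and pi/4 rad for a turn. A row lasts 1/8 s, in which the tool goes at most 62.5 mm and 10.7 degrees, less where a joint would pass 70% of its speed; a pose out of reach is approached as far as the arm can. A call with a number of a shift or a turn outside -1 to 1 is refused whole. A call with a gripper value outside its range is refused whole. OPENING is the opening, from 0 (shut) to 1 (fully open), set as the call begins (- or left out, the last holds). The fingers move at their own pace and stop on an object; FORCE is the grip in N (left out, the last holds). Time passes only in rows, so rows that repeat a pose let the fingers close. It gives the time, the measured TCP pose, the force, the opening and the grip force at its end, in the units of the state.
- robot.read_state(): the state, without advancing time (a new reading comes with each control period).
- robot.grab_frame(name): name is "scene" or "top"; returns the picture (384x512x3 uint8, blue, green, red); there is no depth.
- robot.camera_params(name): a dict with "K" (3x3 intrinsics, pixels), "extrinsics" (4x4, takes a point from camera to world coordinates). Camera axes: x right, y up, looking along -z (the intrinsics and any distortion apply to the point x, -y, -z); pixel columns grow to the right and rows downward; lengths in m; the calibration is good to about 2 mm. A picture is of the moment at which its call begins. camera_params takes no time and is no camera call.
- robot.close_job(): hands the job in; it is judged then, once.
The state is a dict: "time_s": time; "q": joint angles; "joint_vel": joint speeds; "effort": joint torques, N m; "eef_pos": TCP position; "tcp_rot": TCP orientation; "force": force on the tool from outside, world axes, zero at the start; "torque": the same for the moment, N m; "opening": finger opening in m; "finger_force": force on a finger pad.
Only numpy, scipy, OpenCV 4.12 (cv2) and the standard library are available. Lean on these libraries where they do the work, as an engineer would, in place of code of your own. Each camera call takes 0.05 s, during which the arm holds its last target. There are 200 camera calls.

### The job

Pour all eight brass clock feet from the handled cup into the round basket, then stand the empty cup upright on the bench. After that close the basket: lower the lid, hub upwards, down the centre post until it lies flat on the rim, then thread the steel collar down the post until it rests on the lid's hub. Leave the loupe, the oil jar and the screwdriver where they are.

Things in the scene. Friction and masses are not known exactly. Their poses are not given: they have to be found in the camera images.
- basket: Round open steel basket fixed on a grey disc stand (stand 124 mm across, 12 mm high). Basket 104 mm outside, 96 mm inside diameter, rim 50 mm above the bench, inner floor 17 mm above the bench. In its centre a fixed upright steel post of 10 mm diameter whose tapered tip is 110 mm above the bench. Origin on the post's axis at bench height, z up. It cannot be moved.
- cup: Loose flared aluminium cup, 60 mm high, 44 mm outside diameter at its base and 70 mm at the rim, wall 3 mm, floor 4 mm, 90 g, holding the eight brass clock feet. On one side, along its own +x, a flat upright black grip: 10 mm thick (along y), reaching from 32 to 63 mm from the cup's axis, from 10 to 56 mm above the bench. Origin at the centre of the underside, z up through the mouth.
- lid: Loose round steel lid lying on the bench, hub up: plate 110 mm across and 4 mm thick; on top a hub 28 mm across, its top 30 mm above the lid's underside; a 14 mm bore right through on the axis. Origin at the centre of the underside, z up through the hub. Home on the basket, its underside is on the rim.
- collar: Loose steel collar (thick ring) lying flat: 32 mm outside, 14 mm bore, 18 mm high, 80 g. Origin at the centre of one end face (the underside), z along the bore. Either end may be up.
- loupe: Bystander: black watchmaker's loupe, a cone 34 mm across and 30 mm high, standing. Origin at the centre of its underside.
- oil_jar: Bystander: small amber jar, 38 mm across, 55 mm high, standing. Origin at the centre of its underside.
- screwdriver: Bystander: screwdriver 150 mm long lying on the bench beyond the basket. Origin on its underside, its length along x.
- foot0: One of eight alike loose brass clock feet: a ball of 15 mm diameter with a small flat 7 mm across under it, 15.5 mm high, 15 g; at the start in the cup. Origin at the centre of the flat, z through the ball.
- foot1: One of eight alike loose brass clock feet: a ball of 15 mm diameter with a small flat 7 mm across under it, 15.5 mm high, 15 g; at the start in the cup. Origin at the centre of the flat, z through the ball.
- foot2: One of eight alike loose brass clock feet: a ball of 15 mm diameter with a small flat 7 mm across under it, 15.5 mm high, 15 g; at the start in the cup. Origin at the centre of the flat, z through the ball.
- foot3: One of eight alike loose brass clock feet: a ball of 15 mm diameter with a small flat 7 mm across under it, 15.5 mm high, 15 g; at the start in the cup. Origin at the centre of the flat, z through the ball.
- foot4: One of eight alike loose brass clock feet: a ball of 15 mm diameter with a small flat 7 mm across under it, 15.5 mm high, 15 g; at the start in the cup. Origin at the centre of the flat, z through the ball.
- foot5: One of eight alike loose brass clock feet: a ball of 15 mm diameter with a small flat 7 mm across under it, 15.5 mm high, 15 g; at the start in the cup. Origin at the centre of the flat, z through the ball.
- foot6: One of eight alike loose brass clock feet: a ball of 15 mm diameter with a small flat 7 mm across under it, 15.5 mm high, 15 g; at the start in the cup. Origin at the centre of the flat, z through the ball.
- foot7: One of eight alike loose brass clock feet: a ball of 15 mm diameter with a small flat 7 mm across under it, 15.5 mm high, 15 g; at the start in the cup. Origin at the centre of the flat, z through the ball.
- collar_mid (a point): Centre of the collar, halfway along its bore (9 mm from either end).
- lid_hub (a point): Centre of the top of the lid's hub, 30 mm above the lid's underside.
Mind the look-alikes: they are no part of the job. Of the things like the lid, leave any that is green or turquoise; of the rest the smaller one is meant.

How it is judged:
By the outcome, as a careful person would: the job done as asked, in the order asked, and still so for the second after the job is handed in, with the robot touching nothing.
It also fails if it takes over 72 s, if anything falls off the work surface, if the arm or the gripper's body presses on something with over 40 N, if the wrist force passes 120 N, or if a joint passes its speed limit or range.

## Working session

There is one attempt and no reset: what is moved stays moved. The work goes in short steps, Python scripts to look and compute and a shell command to move; the robot and the scene stay as the last step left them, time stands still between calls to the robot, and variables do not carry over. Pictures are saved under pics/ and viewed, at most 10 in all, crops included, and the job is handed in when it is done.

```bash
mkdir -p pics; ls
python3 - <<'E'
from bench import robot
import cv2
for n in("scene","top"):
    im=robot.grab_frame(n); cv2.imwrite(f"pics/{n}0.png",im)
    p=robot.camera_params(n); print(n,p)
s=robot.read_state();print(s)
E
```

```text
pics
scene {'K': array([[426.71046853,   0.        , 251.61622216],
       [  0.        , 426.71046853, 193.33121346],
       [  0.        ,   0.        ,   1.        ]]), 'extrinsics': array([[ 0.88506549, -0.30515057,  0.35148571,  1.040352  ],
       [ 0.46545739,  0.57549345, -0.67242598, -0.93174831],
       [ 0.00291345,  0.75874265,  0.65138399,  0.90798286],
       [ 0.        ,  0.        ,  0.        ,  1.        ]])}
top {'K': array([[468.5453575 ,   0.        , 253.68919698],
       [  0.        , 468.5453575 , 190.82290482],
       [  0.        ,   0.        ,   1.        ]]), 'extrinsics': array([[-0.02037611,  0.97739013, -0.21045984,  0.33079583],
       [-0.99979157, -0.02018771,  0.00304377, -0.05835915],
       [-0.00127375,  0.21047799,  0.97759777,  1.13695255],
       [ 0.        ,  0.        ,  0.        ,  1.        ]])}
{'time_s': 0.1, 'q': array([ 5.86072495e+01,  9.10814307e+00,  9.15627188e+01, -8.21921531e-04,
        7.94232331e+01, -1.20386545e+01]), 'joint_vel': array([ 0.13779241,  0.05964587, -0.19683322,  0.09369377,  0.00832433,
       -0.01526199]), 'effort': array([-2.60654706e-04, -3.86504209e+01, -3.22961104e+01,  7.02618482e-02,
        3.39034887e-02, -8.50912897e-06]), 'eef_pos': array([0.19031158, 0.54203871, 0.23074572]), 'tcp_rot': array([-1.79907806e+02, -1.88355986e-02,  1.60646040e+02]), 'force': array([-0.8544402 ,  1.14510979, -0.04998174]), 'torque': array([ 0.01438445, -0.0005081 ,  0.00684712]), 'finger_force': 0.0, 'opening': 0.0918972795154792}
```

View pics/scene0.png

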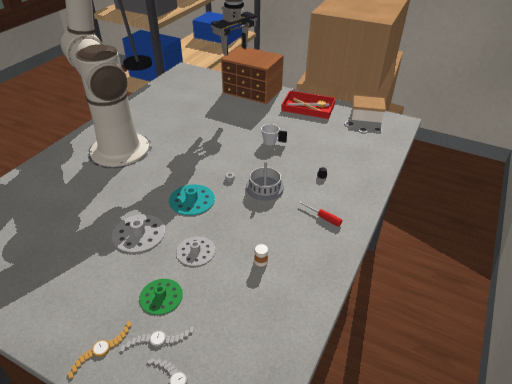

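View pics/top0.png

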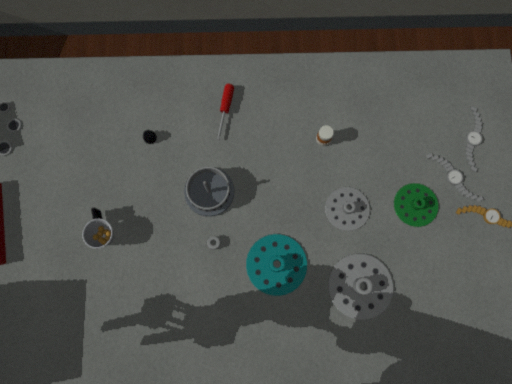

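Top view: cup at (98,233) with its grip at (96,213), basket at (208,190), collar at (213,242). The plain small lid, which is the one wanted, is at (348,208); the bigger plain one is at (362,287), and the turquoise and green ones are to be left. In the scene view: cup (270,135), lid (196,250), collar (230,176).

```bash
cat > h.py <<'E'
import numpy as np, cv2
from bench import robot
from scipy.spatial.transform import Rotation as R
def ray(n,uv):
    p=robot.camera_params(n);K=p["K"];E=p["extrinsics"]
    d=np.array([(uv[0]-K[0,2])/K[0,0],-(uv[1]-K[1,2])/K[1,1],-1.]);return E[:3,3],E[:3,:3]@d
def onz(n,uv,z):
    o,d=ray(n,uv);return (o+d*(z-o[2])/d[2])
def tri(a,b):
    (o1,d1),(o2,d2)=ray("top",a),ray("scene",b);A=np.stack([d1,-d2],1)
    t=np.linalg.lstsq(A,o2-o1,rcond=None)[0];p,q=o1+t[0]*d1,o2+t[1]*d2
    return (p+q)/2,np.linalg.norm(p-q)
def proj(n,P):
    p=robot.camera_params(n);K=p["K"];E=p["extrinsics"]
    c=E[:3,:3].T@(np.array(P)-E[:3,3]);return np.array([K[0,2]+K[0,0]*c[0]/-c[2],K[1,2]-K[1,1]*c[1]/-c[2]])
def delta(P,rpy=None):
    "fraction shift/turn from measured pose to world P, rpy"
    s=robot.read_state();r=R.from_euler('xyz',s['tcp_rot'],degrees=True)
    t=r.inv().apply(np.array(P)-s['eef_pos'])/.08
    w=(r.inv()*R.from_euler('xyz',rpy,degrees=True)).as_rotvec()/(np.pi/4) if rpy is not None else np.zeros(3)
    return np.round(t,3),np.round(w,3)
E
python3 - <<'E'
import cv2,numpy as np
t=cv2.imread('pics/top0.png');s=cv2.imread('pics/scene0.png')
def c(im,x,y,w,h,k): return cv2.resize(im[y:y+h,x:x+w],None,fx=k,fy=k,interpolation=cv2.INTER_CUBIC)
a=np.hstack([c(t,70,200,50,55,5),c(t,180,160,55,55,5),c(t,322,180,52,55,5)])
b=np.hstack([c(s,250,115,50,55,5),c(s,240,153,55,55,5),c(s,170,225,52,55,5)])
cv2.imwrite('pics/m.png',np.vstack([a,b]));print(a.shape,b.shape)
E
```

```text
(275, 785, 3) (275, 785, 3)
```

View pics/m.png

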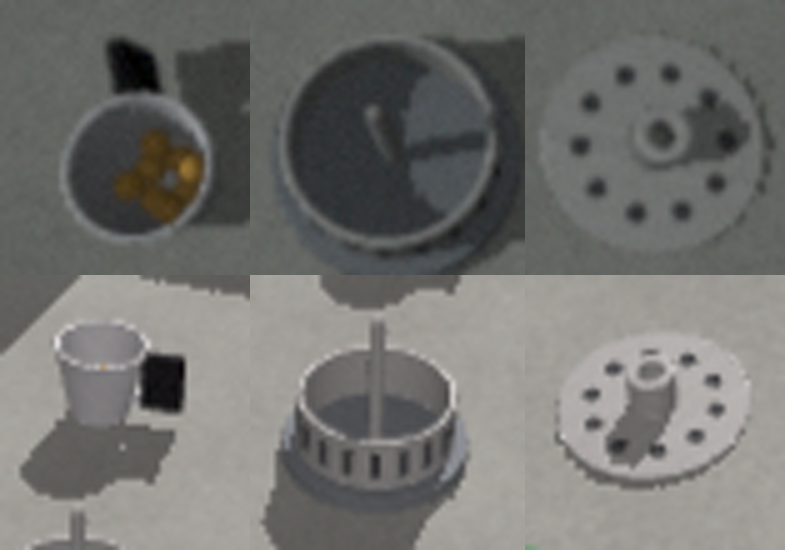

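The crops show the cup rim in top at about (97.1,233.1), with the grip upward and slightly left. The post tip is at (204.2,181.6) in top and (265,162) in scene, and the lid hub top at (349,206) and (195,244).

Run:
```python
from h import *
t=cv2.imread('pics/top0.png');s=cv2.imread('pics/scene0.png')
def f(x,y): return onz
print('rimcup',onz('top',(97.1,233.1),.06), 'scene', onz('scene',(250+101/5,115+342/5-275/5+55),.06))
print('cup scene rim', onz('scene',(270.1,128.9+0.3-1.2+.5-.2),.06))
print('post tri',tri((204.2,181.6),(265,162.2)),'rim',onz('top',(207.5,188),.05))
print('hub tri',tri((349,206.2),(195,244)),'plate',onz('top',(346.6,208.2),.004),'hub',onz('top',(349,206.2),.03))
# collar
for n,im,(x,y) in(('top',t,(213,242)),('scene',s,(230,176))):
    c=im[y-14:y+14,x-14:x+14].max(2); print(n,c[:,:].min(),c.max(),np.median(c))
    m=(c>np.median(c)+15).astype(np.uint8);mm=cv2.moments(m,True);print(mm['m00'],x-14+mm['m10']/mm['m00'],y-14+mm['m01']/mm['m00'])
    ys,xs=np.nonzero(m);print('bbox',x-14+xs.min(),x-14+xs.max(),y-14+ys.min(),y-14+ys.max())
# grip
for n,im,(x,y,w,h) in(('top',t,(85,203,22,22)),('scene',s,(276,128,14,20))):
    m=(im[y:y+h,x:x+w].max(2)<45).astype(np.uint8);cs,_=cv2.findContours(m,0,2);k=max(cs,key=cv2.contourArea)
    r=cv2.minAreaRect(k);mm=cv2.moments(k);print(n,mm['m00'],x+mm['m10']/mm['m00'],y+mm['m01']/mm['m00'],cv2.boxPoints(r)+[x,y])
cv2.imwrite('pics/g.png',np.hstack([cv2.resize(t[200:250,75:125],None,fx=7.5,fy=9,interpolation=0),cv2.resize(t[220:265,190:240],None,fx=8,fy=10,interpolation=0)]))if 0 else 0
# expected grip projections for yaw guesses
```

```text
rimcup [0.47034333 0.30155093 0.06      ] scene [0.61202035 0.01325633 0.06      ]
cup scene rim [0.4709617 0.3035874 0.06     ]
post tri (array([0.57557407, 0.04931618, 0.10656751]), np.float64(0.001584619090750433)) rim [0.57392514 0.04785716 0.05      ]
hub tri (array([ 0.52726197, -0.2895135 ,  0.02898295]), np.float64(0.001101373454542539)) plate [ 0.5263966  -0.28887929  0.004     ] hub [ 0.52665323 -0.28964656  0.03      ]
top 56 120 100.0
16.0 209.625 244.8125
bbox 207 217 241 247
scene 93 189 161.0
10.0 229.2 173.9
bbox 226 233 173 175
top 61.0 96.08743169398907 212.97267759562843 [[ 92. 208.]
 [101. 208.]
 [101. 217.]
 [ 92. 217.]]
scene 57.0 282.2368421052632 135.98245614035088 [[279. 131.]
 [286. 131.]
 [286. 141.]
 [279. 141.]]
```

Run:
```python
from h import *
p,e=tri((96.1+.3,213),(282.4,136));print('grip',p,e, np.degrees(np.arctan2(p[1]-.3023,p[0]-.4705)),np.hypot(p[1]-.3023,p[0]-.4705))
t=cv2.imread('pics/top0.png');s=cv2.imread('pics/scene0.png')
c=lambda im,x,y:cv2.resize(im[y-20:y+20,x-20:x+20],None,fx=10,fy=10,interpolation=cv2.INTER_CUBIC)
cv2.imwrite('pics/c.png',np.hstack([c(t,213,242),c(s,230,176)]))
```

```text
grip [0.52006219 0.31228104 0.03686769] 0.0032425436746466624 11.386174470119316 0.05055720999747877
```

View pics/c.png

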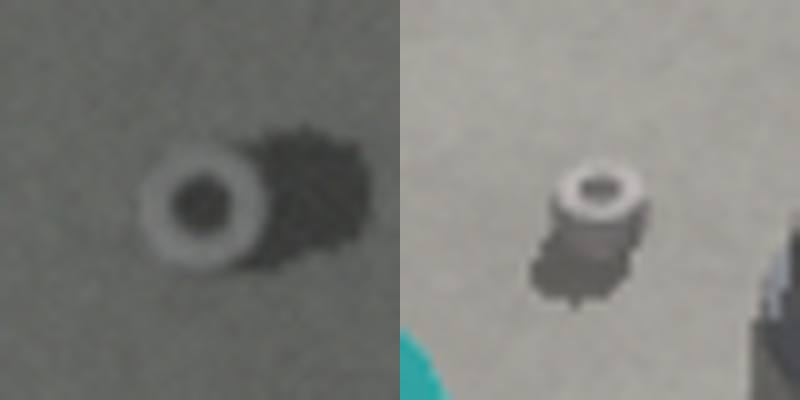

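```bash
cat >> h.py <<'E'
def pose(az,tilt):
    "tool x at azimuth az, then tool pitched about its y by tilt (z toward x)"
    return R.from_euler('xyz',[180,0,az],degrees=True)*R.from_euler('y',tilt,degrees=True)
def go(P,rot):
    s=robot.read_state();r=R.from_euler('xyz',s['tcp_rot'],degrees=True)
    t=r.inv().apply(np.array(P)-s['eef_pos'])/.08; w=(r.inv()*rot).as_rotvec()/(np.pi/4)
    print('shift',np.round(t,2),'turn',np.round(w,2))
E
python3 - <<'E'
from h import *
print([a for a in dir(robot) if a[0]!='_'])
print('collar',tri((212.85,242.15),(229.65,174.55)),onz('top',(212.85,242.15),.018))
C=np.array([.4707,.3025]);a=np.radians(10);g=C+.049*np.array([np.cos(a),np.sin(a)]);print(g)
go([*g,.15],pose(190,25))
E
```

```text
['IKError', 'camera_params', 'close_job', 'grab_frame', 'read_state']
collar (array([0.44879574, 0.03846556, 0.01761242]), np.float64(0.0008647243281738919)) [0.44840882 0.03816652 0.018     ]
[0.51895558 0.31100876]
shift [-4.83 -1.36  1.01] turn [ 0.14  0.54 -0.64]
```

```bash
A='[[-0.48,-0.13,0.05,0,0,0],[-0.96,-0.27,0.1,0,0,0]]'
for i in 1; do python3 -m inch '[[-0.48,-0.13,0.05,0,0,0],[-0.96,-0.27,0.1,0,0,0]]' 1 20; python3 -m inch '[[-0.48,-0.13,0.05,0,0,0],[-0.96,-0.27,0.1,0,0,0]]'; python3 -m inch '[[-0.48,-0.13,0.05,0,0,0],[-0.96,-0.27,0.1,0,0,0]]';python3 -m inch '[[-0.48,-0.13,0.05,0,0,0],[-0.96,-0.27,0.1,0,0,0]]'; python3 -m inch '[[-0.48,-0.13,0,0.03,0.12,-0.15],[-0.96,-0.27,0,0.06,0.25,-0.3],[-0.96,-0.27,0,0.1,0.4,-0.5],[-0.96,-0.27,0,0.14,0.54,-0.64],[-0.96,-0.27,0,0.14,0.54,-0.64]]'; done
python3 - <<'E'
from h import *
s=robot.read_state();print(s['q'],s['eef_pos'],s['tcp_rot'])
go([.5190,.3110,.036],pose(190,25))
E
```

```text
time_s: 0.35
eef_pos: [0.2561, 0.496, 0.223]
tcp_rot: [-180.0, -0.0, 160.7]
force: [0.6, -0.8, 0.4]
opening: 0.0922
finger_force: 0.0
time_s: 0.6
eef_pos: [0.3219, 0.4498, 0.215]
tcp_rot: [-180.0, -0.0, 160.7]
force: [0.7, 0.2, -0.3]
opening: 0.0915
finger_force: 0.0
time_s: 0.85
eef_pos: [0.3872, 0.404, 0.207]
tcp_rot: [-180.0, -0.0, 160.6]
force: [0.5, -0.3, -0.5]
opening: 0.0919
finger_force: 0.0
time_s: 1.1
eef_pos: [0.4525, 0.3582, 0.199]
tcp_rot: [-180.0, -0.0, 160.6]
force: [0.9, 0.7, -0.1]
opening: 0.0919
finger_force: 0.0
time_s: 1.72
eef_pos: [0.5173, 0.313, 0.1967]
tcp_rot: [-180.0, -25.0, -170.2]
force: [0.3, -0.4, -0.4]
opening: 0.092
finger_force: 0.0
[ 17.97118961  33.99754978  66.86327301   3.5316274  103.92829331
 -81.74437288] [0.51730575 0.31302194 0.19668123] [-179.98288748  -25.03533491 -170.19142456]
shift [-0.86 -0.03  1.81] turn [ 0. -0. -0.]
```

```bash
python3 -m inch '[[-0.2,0,0.45,0,0,0],[-0.43,-0.02,0.9,0,0,0]]' 0.6; python3 -m inch '[[-0.1,0,0.25,0,0,0],[-0.25,-0.01,0.55,0,0,0],[-0.43,-0.01,0.91,0,0,0],[-0.43,-0.01,0.91,0,0,0]]'
python3 - <<'E'
from h import *
cv2.imwrite('pics/s1.png',np.hstack([cv2.resize(robot.grab_frame(n)[y:y+100,x:x+100],None,fx=4,fy=4,interpolation=2) for n,x,y in(('scene',230,80),('top',50,180))]))
E
```

```text
time_s: 1.98
eef_pos: [0.5184, 0.3124, 0.1199]
tcp_rot: [180.0, -24.6, -170.2]
force: [0.3, -0.1, 0.4]
opening: 0.0739
finger_force: 0.0
time_s: 2.48
eef_pos: [0.5172, 0.311, 0.0378]
tcp_rot: [-180.0, -25.0, -170.1]
force: [-0.8, -0.3, -0.7]
opening: 0.0551
finger_force: 0.0
```

View pics/s1.png

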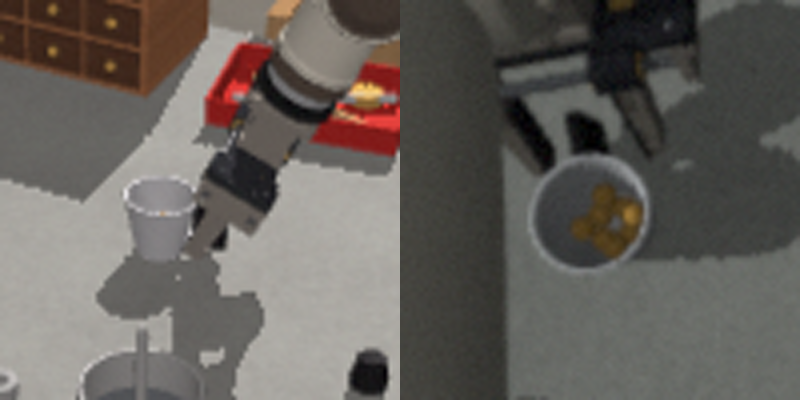

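The top crop shows the grip (583,130) centred between the open fingers, so I can close and lift.

```bash
python3 -m inch '[[0,0,0,0,0,0],[0,0,0,0,0,0],[0,0,0,0,0,0],[0,0,0,0,0,0],[0,0,0,0,0,0],[0,0,0,0,0,0]]' 0 40; python3 -m inch '[[0.1,0,-0.2,0,0,0],[0.21,0,-0.45,0,0,0],[0.42,0,-0.9,0,0,0],[0.42,0,-0.9,0,0,0]]'
python3 - <<'E'
from h import *
cv2.imwrite('pics/s2.png',np.hstack([cv2.resize(robot.grab_frame(n)[y:y+100,x:x+100],None,fx=4,fy=4,interpolation=2) for n,x,y in(('scene',230,60),('top',50,180))]))
E
```

```text
time_s: 3.32
eef_pos: [0.5191, 0.3114, 0.0394]
tcp_rot: [180.0, -24.8, -170.1]
force: [1.0, -0.9, 0.1]
opening: 0.0095
finger_force: 40.0
time_s: 3.82
eef_pos: [0.5217, 0.3122, 0.1238]
tcp_rot: [179.9, -24.3, -170.0]
force: [0.7, 0.6, -1.7]
opening: 0.0101
finger_force: 40.0
```

View pics/s2.png

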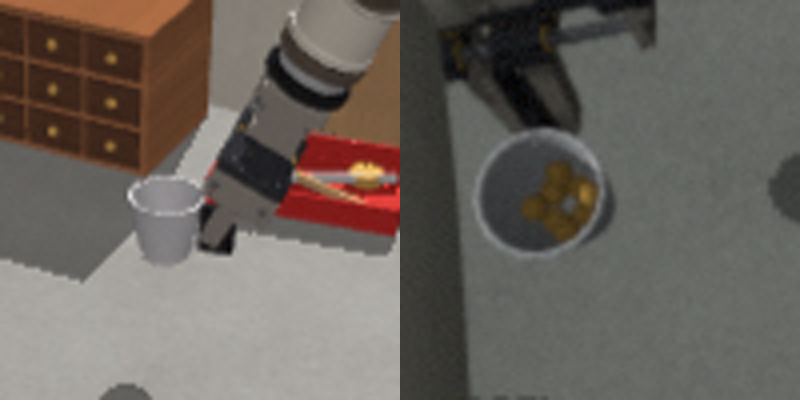

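```bash
cat > kin.py <<'E'
from h import *
D=[([58.608,9.076,91.501,0,79.423,-12.038],[.191,.542,.232],[-180,0,160.646]),([17.971,33.998,66.863,3.532,103.928,-81.744],[.51731,.31302,.19668],[-180,-25.03,-170.19])]
E=lambda s,a:R.from_euler(s,a,degrees=True)
def rot(q,s4=1,s5=1,s6=1): return E('z',q[0])*E('y',q[1]+q[2])*E('z',s4*q[3])*E('y',s5*q[4])*E('z',s6*q[5])*E('z',90)
def rows(q):
    z,y2,y3=E('z',q[0]),E('y',q[1]),E('y',q[1]+q[2])
    return np.stack([z.apply([1,0,0]),z.apply([0,1,0]),[0,0,1],(z*y2).apply([0,0,1]),(z*y3).apply([1,0,0]),(z*y3).apply([0,0,1]),rot(q).apply([0,0,1])],1)
E
python3 - <<'E'
from kin import *
s=robot.read_state();D.append((s['q'],s['eef_pos'],s['tcp_rot']))
print(repr(D[-1]))
for s4 in(1,-1):
  for q,p,r in D: print(s4,np.degrees((E('xyz',r).inv()*rot(q,s4)).magnitude()))
A=np.vstack([rows(q) for q,_,_ in D]);b=np.hstack([p for _,p,_ in D])
x,_,k,sv=np.linalg.lstsq(A,b,rcond=1e-3);print(k,sv,np.round(x,4),np.abs(A@x-b).max())
E
```

```text
(array([ 17.80351928,  37.92490142,  70.08691511,   3.36312306,
        96.50288856, -82.45223836]), array([0.51918171, 0.31133447, 0.11927833]), array([ 179.94775322,  -24.73839993, -170.07795445]))
1 1.863308767414954e-14
1 0.01698688285960818
1 2.916302382653477e-14
-1 1.863308767414954e-14
-1 7.079110902446766
-1 6.7262461281965855
7 [3.43835788 2.45838239 1.73294612 0.34218847 0.08740979 0.07011319
 0.03604924] [0.0019 0.1194 0.3019 0.394  0.0523 0.5165 0.3128] 9.568138238860713e-05
```

```bash
cat >> kin.py <<'E'
D.append(([17.8035,37.9249,70.0869,3.3631,96.5029,-82.4522],[.51918,.31133,.11928],[179.948,-24.738,-170.078]))
X=np.array([.0019,.1194,.3019,.394,.0523,.5165,.3128])
lo=np.array([-166,-54,10.6,-73,9.9,-171]);hi=np.array([166,131,154,253,151,171])
from scipy.optimize import least_squares
def ik(P,rt,q0):
    f=lambda q:np.r_[(rows(q)@X-P)*10,(rot(q).inv()*rt).as_rotvec()*2]
    r=least_squares(f,np.clip(q0,lo+.1,hi-.1),bounds=(lo,hi),x_scale=30,max_nfev=150);return r.x,r.cost
def rcup(phi,T): return E('z',phi)*E('y',-T)
def tcp(phi,T,L): return np.array(L)+rcup(phi,T).apply([.084,0,-.0215])
E
python3 - <<'E'
from kin import *
post=np.array([.5742,.0485])
for phi in range(-180,180,20):
    u=np.array([np.cos(np.radians(phi)),np.sin(np.radians(phi))])
    L=np.r_[post+.022*u,.085]
    best=None;q=np.array([17,38,70,3,96,-82.])
    out=[]
    P0=tcp(phi,0,np.r_[post+.022*u,.15])
    # track continuous from upright to T
    for a in np.linspace(10,phi if phi-10<=180 else phi-360,5): q,c=ik(tcp(a,0,[*(post+.022*u),.16]),pose(a+180,25),q)
    out.append(c)
    for T in range(10,121,10):
        q,c=ik(tcp(phi,T,[*L[:2],.15-.065*T/120]),pose(phi+180,25-T),q)
        out.append(c)
    print(phi,['%.0e'%c for c in out[:1]+out[7::2]],np.round(q))
E
```

```text
-180 ['2e-30', '5e-22', '5e-27', '3e-02'] [ -4.  72.  38. -13. 151.  78.]
-160 ['2e-26', '1e-23', '3e-30', '2e-04'] [  4.  77.  32. -50. 151.  43.]
-140 ['3e-20', '2e-25', '4e-22', '8e-29'] [  9.  77.  35. -64. 145.  33.]
-120 ['9e-26', '2e-25', '1e-23', '2e-30'] [ 15.  68.  52. -68. 131.  36.]
-100 ['2e-29', '1e-23', '1e-23', '3e-23'] [ 20.  59.  69. -73. 116.  41.]
-80 ['5e-20', '2e-20', '7e-30', '2e-02'] [ 23.  48.  82. -73. 103.  43.]
-60 ['5e-24', '2e-29', '6e-03', '2e-01'] [ 25.  37.  93. -73.  90.  41.]
-40 ['5e-29', '3e-21', '6e-02', '5e-01'] [ 24.  21. 106. -73.  71.  30.]
-20 ['1e-19', '4e-28', '7e-02', '5e-01'] [ -3. -21. 140. -73.  10. -10.]
0 ['2e-26', '8e-31', '6e-02', '5e-01'] [ -13.  -29.  146.   79.   10. -171.]
20 ['4e-24', '4e-30', '1e-01', '6e-01'] [ -23.  -30.  145.   75.   29. -171.]
40 ['6e-30', '2e-02', '3e-01', '1e+00'] [ -30.  -19.  136.   70.   49. -171.]
60 ['3e-21', '2e-01', '6e-01', '1e+00'] [ -35.    5.  116.   64.   75. -171.]
80 ['2e-25', '5e-01', '1e+00', '2e+00'] [ -34.   40.   86.   65.  108. -171.]
100 ['1e-17', '1e+00', '1e+00', '1e+00'] [ -22.   96.   11.  100.  151. -171.]
120 ['2e-02', '2e+00', '2e+00', '1e+00'] [ -20.   95.   11.   98.  151. -171.]
140 ['2e-01', '3e+00', '2e+00', '9e-01'] [ -18.   95.   11.   96.  151. -171.]
160 ['4e-01', '3e+00', '2e+00', '1e+00'] [ -16.   95.   11.   94.  151. -171.]
```

```bash
cat >> kin.py <<'E'
post=np.array([.5742,.0485])
def seq(W,start=None):
    s=robot.read_state();P,r=(np.array(s['eef_pos']),E('xyz',s['tcp_rot'])) if start is None else start
    for P2,r2 in W:
        w=(r.inv()*r2).as_rotvec()
        print('shift',np.round(r.inv().apply(np.array(P2)-P)/.08,3),'turn',np.round(w/(np.pi/4),3));P,r=np.array(P2),r2
E
python3 - <<'E'
from kin import *
ph=-130;u=np.array([np.cos(np.radians(ph)),np.sin(np.radians(ph))]);L=post+.03*u
Pf=tcp(ph,0,[*L,.2215-.0]);Pf[2]=.2;s=robot.read_state();P0=s['eef_pos']
W=[];q=s['q']
for i,f in enumerate([.2,.4,.6,.8,1]):
    P=P0+(Pf-P0)*f;P[2]=[.15,.2,.2,.2,.2][i];W.append((P,pose(190-140*f,25)));q,c=ik(P,W[-1][1],q);print(np.round(q),c,P)
seq(W)
E
```

```text
[  7.  28.  80.  10.  94. -66.] 9.92677447652988e-19 [0.51552981 0.24130176 0.15      ]
[ -4.  17.  90.  16.  93. -50.] 3.171631062066622e-29 [0.51187791 0.17126905 0.2       ]
[-15.   8. 100.  21.  86. -35.] 2.5829665897794964e-21 [0.50822601 0.10123635 0.2       ]
[-26.  -0. 109.  25.  79. -20.] 1.9954364521162333e-19 [0.50457411 0.03120364 0.2       ]
[-34.  -8. 116.  26.  71.  -3.] 8.30760524349163e-19 [ 0.50092221 -0.03882907  0.2       ]
shift [ 0.339 -0.854 -0.268] turn [-0.26   0.005  0.563]
shift [ 0.058 -0.847 -0.662] turn [-0.263 -0.     0.564]
shift [-0.542 -0.641 -0.253] turn [-0.263 -0.     0.564]
shift [-0.751 -0.285 -0.35 ] turn [-0.263 -0.     0.564]
shift [-0.785  0.137 -0.366] turn [-0.263 -0.     0.564]
```

Run:
```python
from kin import *
for ph in(-110,-130,-150):
    u=np.array([np.cos(np.radians(ph)),np.sin(np.radians(ph))]);L=post+.03*u
    q=np.array([-34,-8,116,26,71,-3.]);print(ph)
    for T in range(0,121,5):
        q,c=ik(tcp(ph,T,[*L,.21-.13*min(T,80)/80]),pose(ph+180,25-T),q)
        if T%15==0:print(T,np.round(q),'%.0e'%c)
```

```text
-110
0 [-34.   6. 104.  25.  78. -21.] 6e-19
15 [-25.   5. 102.  10.  74.  -8.] 4e-27
30 [-16.   7.  99.  -5.  74.   5.] 3e-28
45 [ -7.  13.  95. -20.  77.  18.] 2e-29
60 [  1.  21.  90. -33.  84.  29.] 7e-30
75 [  8.  32.  84. -43.  92.  37.] 1e-30
90 [ 12.  43.  76. -52. 103.  41.] 1e-30
105 [ 16.  53.  69. -61. 113.  41.] 1e-24
120 [ 17.  64.  61. -71. 123.  39.] 1e-18
-130
0 [-34.  -7. 117.  27.  70.  -3.] 2e-22
15 [-25.  -4. 111.  10.  71.  12.] 1e-27
30 [-15.   3. 103.  -5.  75.  26.] 5e-28
45 [ -7.  13.  95. -17.  83.  37.] 8e-29
60 [ -0.  24.  86. -26.  93.  44.] 4e-30
75 [  5.  37.  76. -34. 104.  48.] 3e-30
90 [  8.  49.  65. -42. 116.  48.] 6e-30
105 [ 11.  61.  55. -52. 128.  44.] 1e-25
120 [ 12.  72.  45. -65. 137.  36.] 2e-29
-150
0 [-31. -20. 127.  25.  62.  20.] 6e-26
15 [-21. -11. 117.   8.  68.  36.] 7e-28
30 [-13.   1. 106.  -4.  77.  48.] 7e-28
45 [ -7.  13.  95. -12.  88.  55.] 4e-30
60 [ -2.  27.  83. -18. 100.  59.] 2e-30
75 [  1.  41.  71. -24. 113.  61.] 3e-30
90 [  3.  54.  57. -31. 127.  58.] 4e-28
105 [  5.  67.  44. -41. 140.  51.] 5e-21
120 [  6.  80.  31. -59. 151.  36.] 1e-04
```

Continuous for −130. Carry the cup there.

```bash
python3 -m inch '[[0.08,-0.21,-0.07,-0.07,0,0.14],[0.17,-0.43,-0.13,-0.13,0,0.28],[0.26,-0.64,-0.2,-0.2,0,0.42],[0.34,-0.85,-0.27,-0.26,0,0.56]]' | grep pos; python3 -m inch '[[0.02,-0.21,-0.17,-0.07,0,0.14],[0.03,-0.43,-0.33,-0.13,0,0.28],[0.05,-0.64,-0.5,-0.2,0,0.42],[0.06,-0.85,-0.66,-0.26,0,0.56]]' | grep pos; python3 -m inch '[[-0.13,-0.16,-0.06,-0.07,0,0.14],[-0.27,-0.32,-0.13,-0.13,0,0.28],[-0.4,-0.48,-0.19,-0.2,0,0.42],[-0.54,-0.64,-0.25,-0.26,0,0.56]]' | grep pos; python3 -m inch '[[-0.19,-0.07,-0.09,-0.07,0,0.14],[-0.37,-0.14,-0.18,-0.13,0,0.28],[-0.56,-0.21,-0.26,-0.2,0,0.42],[-0.75,-0.28,-0.35,-0.26,0,0.56]]' | grep pos; python3 -m inch '[[-0.2,0.03,-0.09,-0.07,0,0.14],[-0.39,0.07,-0.18,-0.13,0,0.28],[-0.59,0.1,-0.27,-0.2,0,0.42],[-0.78,0.14,-0.37,-0.26,0,0.56],[-0.78,0.14,-0.37,-0.26,0,0.56]]'
python3 - <<'E'
from kin import *
s=robot.read_state();print(np.round(s['q'],1))
ph=-130;u=np.array([np.cos(np.radians(ph)),np.sin(np.radians(ph))]);L=post+.03*u
W=[(tcp(ph,T,[*L,z]),pose(50,25-T)) for T,z in((15,.19),(30,.165),(45,.14),(55,.125),(65,.11),(75,.095),(85,.083),(95,.083),(105,.083),(115,.083))]
seq(W)
E
```

```text
eef_pos: [0.5141, 0.2407, 0.1482]
eef_pos: [0.5102, 0.1705, 0.1983]
eef_pos: [0.5066, 0.1009, 0.1977]
eef_pos: [0.5039, 0.0313, 0.1977]
time_s: 6.55
eef_pos: [0.5016, -0.0382, 0.1986]
tcp_rot: [-179.8, -24.9, 50.9]
force: [-0.4, 0.5, -2.2]
opening: 0.0095
finger_force: 40.0
[-33.9  -7.8 115.7  26.2  71.8  -3.1]
shift [-0.081 -0.002  0.068] turn [-0.01  -0.332  0.02 ]
shift [ 0.034 -0.     0.039] turn [ 0.    -0.333 -0.   ]
shift [ 0.115 -0.     0.042] turn [ 0.    -0.333 -0.   ]
shift [ 0.115  0.    -0.006] turn [ 0.    -0.222  0.   ]
shift [ 0.145 -0.    -0.02 ] turn [ 0.    -0.222 -0.   ]
shift [ 0.171  0.    -0.038] turn [-0.    -0.222  0.   ]
shift [ 0.166  0.    -0.086] turn [-0.    -0.222 -0.   ]
shift [ 0.051  0.    -0.182] turn [ 0.    -0.222  0.   ]
shift [ 0.051 -0.    -0.182] turn [-0.    -0.222 -0.   ]
shift [ 0.051 -0.    -0.182] turn [-0.    -0.222  0.   ]
```

```bash
python3 -m inch '[[-0.04,0,0.03,0,-0.16,0.01],[-0.08,0,0.07,-0.01,-0.33,0.02],[-0.08,0,0.07,-0.01,-0.33,0.02]]' - 50| grep pos; python3 -m inch '[[0.02,0,0.02,0,-0.17,0],[0.034,0,0.04,0,-0.333,0],[0.034,0,0.04,0,-0.333,0]]'| grep pos; python3 -m inch '[[0.06,0,0.02,0,-0.17,0],[0.115,0,0.04,0,-0.333,0],[0.115,0,0.04,0,-0.333,0]]'|grep pos;  python3 -m inch '[[0.06,0,0,0,-0.11,0],[0.115,0,-0.006,0,-0.222,0]]'|grep pos;  python3 -m inch '[[0.07,0,-0.01,0,-0.11,0],[0.145,0,-0.02,0,-0.222,0],[0.145,0,-0.02,0,-0.222,0]]'
python3 - <<'E'
from kin import *
s=robot.read_state();print(np.round(s['q'],1))
ph=-130;u=np.array([np.cos(np.radians(ph)),np.sin(np.radians(ph))]);L=post+.03*u
print(tcp(ph,65,[*L,.11]));seq([(tcp(ph,75,[*L,.095]),pose(50,-50))])
cv2.imwrite('pics/s3.png',np.hstack([cv2.resize(robot.grab_frame(n)[y:y+100,x:x+100],None,fx=4,fy=4,interpolation=2) for n,x,y in(('scene',215,100),('top',160,140))]))
E
```

```text
eef_pos: [0.5008, -0.0388, 0.1916]
eef_pos: [0.5026, -0.0369, 0.1884]
eef_pos: [0.5078, -0.0307, 0.1837]
eef_pos: [0.5136, -0.0259, 0.1832]
time_s: 8.3
eef_pos: [0.5204, -0.0168, 0.177]
tcp_rot: [-179.9, 39.7, 50.1]
force: [0.0, 0.5, -2.2]
opening: 0.0095
finger_force: 50.0
[  1.1  27.7  82.9 -28.9  97.   44.7]
[ 0.51957234 -0.01660271  0.17704356]
shift [ 0.168 -0.009 -0.034] turn [-0.002 -0.23   0.001]
```

View pics/s3.png

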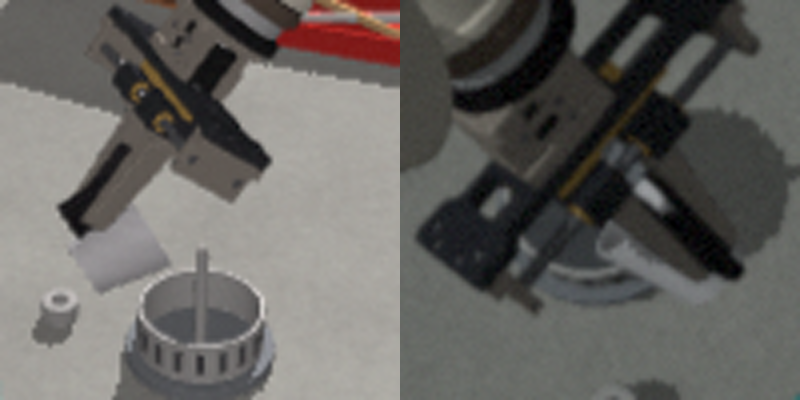

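The scene crop shows the tilted cup's lip at about (256,166), just up and left of the basket. I'll check this against where the lip should project.

Run:
```python
from kin import *
ph=-130;u=np.array([np.cos(np.radians(ph)),np.sin(np.radians(ph))]);L=post+.03*u
s=robot.read_state();r=E('xyz',s['tcp_rot']);rc=rcup(ph,65)
for n in('scene','top'):
  for a in(180,150,210,120,240):print(n,a,proj(n,s['eef_pos']+rc.apply([.035*np.cos(np.radians(a))-.049,.035*np.sin(np.radians(a)),.0215])))
```

```text
scene 180 [256.18230382 163.22127589]
scene 150 [257.79477058 165.40039319]
scene 210 [253.46282184 159.18854567]
scene 120 [257.84025913 165.09254428]
scene 240 [250.33486649 154.34193256]
top 180 [215.14983474 189.61180032]
top 150 [220.68649909 183.7930721 ]
top 210 [210.63922117 195.73976343]
top 120 [225.89255979 179.71505398]
top 240 [208.30055168 200.65311268]
```

```bash
python3 -m inch '[[0.08,0,-0.02,0,-0.11,0],[0.17,0,-0.04,0,-0.222,0],[0.17,0,-0.04,0,-0.222,0]]'|grep pos;  python3 -m inch '[[0.05,0,-0.03,0,-0.07,0],[0.11,0,-0.06,0,-0.15,0],[0.166,0,-0.086,0,-0.222,0],[0.166,0,-0.086,0,-0.222,0]]'|grep pos;  python3 -m inch '[[0.01,0,-0.06,0,-0.07,0],[0.03,0,-0.12,0,-0.15,0],[0.05,0,-0.18,0,-0.222,0],[0.05,0,-0.18,0,-0.222,0]]'|grep pos;  python3 -m inch '[[0.02,0,-0.09,0,-0.11,0],[0.05,0,-0.18,0,-0.222,0],[0.05,0,-0.18,0,-0.222,0]]'|grep pos;  python3 -m inch '[[0.02,0,-0.09,0,-0.11,0],[0.05,0,-0.18,0,-0.222,0],[0.05,0,-0.18,0,-0.222,0],[0.05,0,-0.18,0,-0.222,0],[0.05,0,-0.18,0,-0.222,0]]'
python3 - <<'E'
from kin import *
s=robot.read_state();print(np.round(s['q'],1))
cv2.imwrite('pics/s4.png',np.hstack([cv2.resize(robot.grab_frame(n)[y:y+100,x:x+100],None,fx=4,fy=4,interpolation=2) for n,x,y in(('scene',215,100),('top',160,140))]))
E
```

```text
eef_pos: [0.5287, -0.0072, 0.1713]
eef_pos: [0.5379, 0.003, 0.1665]
eef_pos: [0.5474, 0.0141, 0.1706]
eef_pos: [0.5567, 0.0256, 0.1709]
time_s: 10.78
eef_pos: [0.5669, 0.0371, 0.1718]
tcp_rot: [147.4, 89.5, 17.4]
force: [-0.2, 0.4, -0.9]
opening: 0.0095
finger_force: 50.0
[ 11.   67.4  48.8 -60.9 134.   38.7]
```

View pics/s4.png

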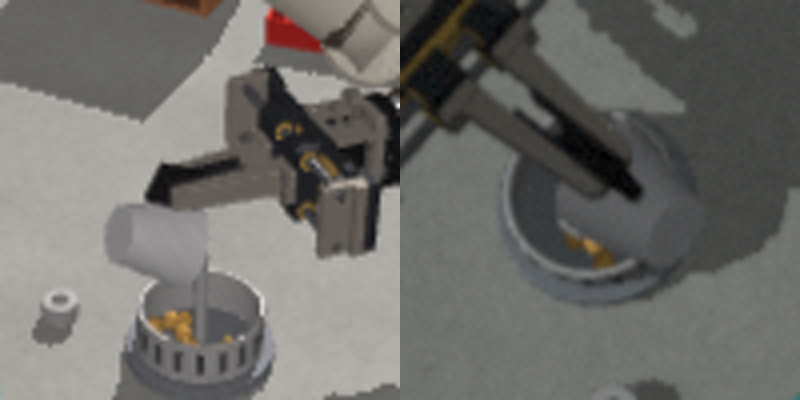

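The feet are visible in the basket at scene crop (175,325) and the felt weight fell by about 1.3 N, so all eight are out. Next I bring the cup upright and stand it on free bench.

Run:
```python
from kin import *
ph=-130;u=np.array([np.cos(np.radians(ph)),np.sin(np.radians(ph))]);L=post+.03*u
W=[(tcp(ph,T,[*L,z]),pose(50,25-T)) for T,z in((95,.095),(75,.11),(55,.13),(35,.16),(15,.19))]
Pf=np.array([.50092221,-.03882907,.2]);P0=np.array([.51918,.31133,.119])
W+=[(np.r_[(P0+(Pf-P0)*f)[:2],.2],pose(190-140*f,25)) for f in (1,.8,.6,.4,.2)]
W+=[(np.r_[W[-1][0][:2],z],pose(162,25)) for z in(.13,.0605,.0385)]
seq(W);print(W[-1][0])
```

```text
shift [-0.118 -0.019  0.383] turn [ 0.001  0.436 -0.005]
shift [-0.18  -0.     0.312] turn [-0.     0.444 -0.   ]
shift [-0.196 -0.     0.216] turn [0.    0.444 0.   ]
shift [-0.192 -0.     0.052] turn [0.    0.444 0.   ]
shift [-0.069  0.     0.007] turn [0.    0.444 0.   ]
shift [ 0.053  0.    -0.105] turn [-0.     0.333  0.   ]
shift [ 0.634 -0.528  0.296] turn [ 0.263  0.    -0.564]
shift [ 0.785 -0.137  0.366] turn [ 0.263  0.    -0.564]
shift [0.751 0.285 0.35 ] turn [ 0.263  0.    -0.564]
shift [0.542 0.641 0.253] turn [ 0.263  0.    -0.564]
shift [-0.37  -0.     0.793] turn [0. 0. 0.]
shift [-0.367 -0.     0.787] turn [0. 0. 0.]
shift [-0.116 -0.     0.249] turn [0. 0. 0.]
[0.51552844 0.24129819 0.0385    ]
```

```bash
python3 -m inch '[[-0.06,-0.01,0.19,0,0.22,0],[-0.118,-0.02,0.383,0,0.436,0],[-0.118,-0.02,0.383,0,0.436,0]]'|grep pos;  python3 -m inch '[[-0.09,0,0.15,0,0.22,0],[-0.18,0,0.312,0,0.444,0]]'|grep pos;  python3 -m inch '[[-0.1,0,0.11,0,0.22,0],[-0.196,0,0.216,0,0.444,0]]'|grep pos;  python3 -m inch '[[-0.1,0,0.02,0,0.22,0],[-0.192,0,0.052,0,0.444,0],[-0.192,0,0.052,0,0.444,0]]'|grep pos;  python3 -m inch '[[-0.03,0,0,0,0.22,0],[-0.07,0,0.007,0,0.444,0],[-0.07,0,0.007,0,0.444,0]]'|grep pos;  python3 -m inch '[[0.03,0,-0.05,0,0.17,0],[0.053,0,-0.105,0,0.333,0],[0.053,0,-0.105,0,0.333,0],[0.053,0,-0.105,0,0.333,0]]'
python3 - <<'E'
from kin import *
Pf=np.array([.50092221,-.03882907,.2]);P0=np.array([.51918,.31133,.119])
W=[(np.r_[(P0+(Pf-P0)*f)[:2],.2],pose(190-140*f,25)) for f in (.8,.6,.4,.2)];seq(W)
E
```

```text
eef_pos: [0.5464, 0.0144, 0.1839]
eef_pos: [0.5271, -0.0065, 0.1825]
eef_pos: [0.5124, -0.0247, 0.185]
eef_pos: [0.5011, -0.0382, 0.1897]
eef_pos: [0.4974, -0.0416, 0.1885]
time_s: 13.0
eef_pos: [0.5007, -0.0378, 0.1987]
tcp_rot: [179.9, -24.6, 50.1]
force: [-0.2, -0.1, -0.6]
opening: 0.0096
finger_force: 50.0
shift [ 0.637 -0.516  0.273] turn [ 0.261  0.01  -0.562]
shift [ 0.785 -0.137  0.366] turn [ 0.263  0.    -0.564]
shift [0.751 0.285 0.35 ] turn [ 0.263  0.    -0.564]
shift [0.542 0.641 0.253] turn [ 0.263  0.    -0.564]
```

```bash
python3 -m inch '[[0.21,-0.18,0.1,0.09,0,-0.19],[0.42,-0.35,0.2,0.18,0,-0.38],[0.634,-0.528,0.296,0.263,0,-0.564]]'|grep pos; python3 -m inch '[[0.26,-0.05,0.12,0.09,0,-0.19],[0.53,-0.09,0.24,0.18,0,-0.38],[0.785,-0.137,0.366,0.263,0,-0.564]]'|grep pos; python3 -m inch '[[0.25,0.1,0.12,0.09,0,-0.19],[0.5,0.19,0.23,0.18,0,-0.38],[0.75,0.285,0.35,0.263,0,-0.564]]'|grep pos; python3 -m inch '[[0.18,0.21,0.08,0.09,0,-0.19],[0.36,0.43,0.17,0.18,0,-0.38],[0.542,0.641,0.253,0.263,0,-0.564],[0.542,0.641,0.253,0.263,0,-0.564]]'|grep pos; python3 -m inch '[[-0.18,0,0.4,0,0,0],[-0.37,0,0.793,0,0,0]]'|grep pos; python3 -m inch '[[-0.18,0,0.4,0,0,0],[-0.3,0,0.65,0,0,0],[-0.367,0,0.787,0,0,0]]'|grep pos;python3 -m inch '[[-0.05,0,0.1,0,0,0],[-0.07,0,0.16,0,0,0],[-0.09,0,0.19,0,0,0],[-0.09,0,0.19,0,0,0]]'; python3 -m inch '[[-0.01,0,0.025,0,0,0],[-0.02,0,0.05,0,0,0],[-0.02,0,0.05,0,0,0]]'
```

```text
eef_pos: [0.5045, 0.0328, 0.1986]
eef_pos: [0.5083, 0.1031, 0.1982]
eef_pos: [0.5119, 0.1732, 0.1977]
eef_pos: [0.5149, 0.2447, 0.197]
eef_pos: [0.5156, 0.241, 0.1269]
eef_pos: [0.5149, 0.2406, 0.0571]
time_s: 15.75
eef_pos: [0.5155, 0.2407, 0.0417]
tcp_rot: [-179.7, -24.9, 161.9]
force: [-1.5, -0.5, -0.5]
opening: 0.0099
finger_force: 50.0
time_s: 16.12
eef_pos: [0.5157, 0.2407, 0.0392]
tcp_rot: [-179.7, -24.9, 161.9]
force: [-0.5, -1.5, 9.3]
opening: 0.0097
finger_force: 50.0
```

```bash
python3 -m inch '[[0,0,0,0,0,0],[0,0,0,0,0,0],[0,0,0,0,0,0]]' 0.5; python3 -m inch '[[0.2,0,-0.4,0,0,0],[0.42,0,-0.9,0,0,0]]'|grep pos; python3 -m inch '[[0.2,0,-0.4,0,0,0],[0.42,0,-0.9,0,0,0]]'
python3 - <<'E'
from kin import *
s=robot.read_state();print(np.round(s['q'],1))
cv2.imwrite('pics/s5.png',np.hstack([cv2.resize(robot.grab_frame(n)[y:y+150,x:x+150],None,fx=2.6,fy=2.6,interpolation=2) for n,x,y in(('scene',190,90),('top',80,120))]))
for a in(180,90,-90,0):
  q=np.array([-30,30,80,0,70,a/2.])
  q,c=ik(np.array([.527,-.289,.1]),pose(a,0),q);print(a,np.round(q),c)
  q,c=ik(np.array([.574,.0485,.1]),pose(a,0),q);print(a,np.round(q),c)
E
```

```text
time_s: 16.5
eef_pos: [0.5147, 0.2407, 0.0367]
tcp_rot: [-179.7, -25.0, 161.9]
force: [-0.6, -0.7, 0.0]
opening: 0.0375
finger_force: 0.0
eef_pos: [0.5138, 0.2411, 0.1162]
time_s: 17.0
eef_pos: [0.5143, 0.2415, 0.1965]
tcp_rot: [-179.6, -25.0, 161.9]
force: [0.5, -0.3, -0.2]
opening: 0.0462
finger_force: 0.0
[  7.4  25.6  78.5  10.3  98.7 -65.1]
180 [-57.   9. 117.  38.  46. 171.] 0.7864546776463965
180 [-13.   4. 134.  85.  10. 171.] 1.251354734838713
90 [-40.  20.  94.   0.  66. -40.] 1.2657941923957783e-29
90 [-7. 17. 98.  0. 65. -7.] 2.955807780957964e-28
-90 [ -26.   18.  103.  -30.   51. -171.] 0.6310989286040529
-90 [  -2.   18.   98.   -8.   64. -171.] 0.07296355839785681
0 [-40.  20.  94.   0.  66.  50.] 5.468466876340653e-22
0 [-7. 17. 98. -0. 65. 83.] 1.3469268479354389e-28
```

View pics/s5.png

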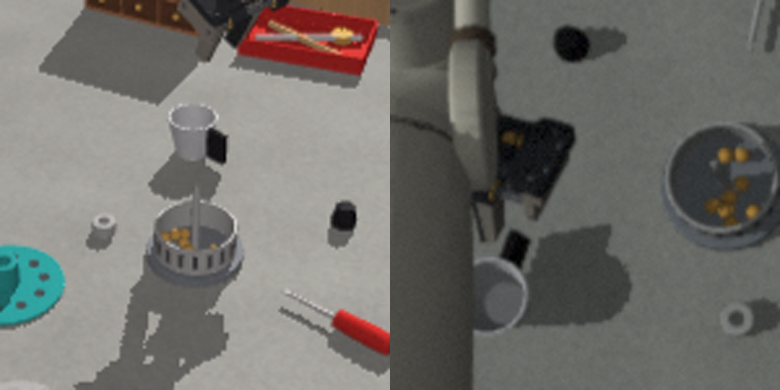

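The cup is standing upright and empty at top crop (497,295), and the feet lie inside the basket. On to the lid.

Run:
```python
from kin import *
s=robot.read_state();P0=s['eef_pos'];Pf=np.array([.5268,-.2892,.2])
seq([(P0+(Pf-P0)*.12,pose(126,12)),(P0+(Pf-P0)*.25,pose(90,0)),(Pf,pose(90,0))])
```

```text
shift [-0.237 -0.754 -0.105] turn [-0.251 -0.267  0.761]
shift [-0.692 -0.495 -0.145] turn [-0.084 -0.258  0.797]
shift [-4.981  0.085  0.011] turn [0. 0. 0.]
```

```bash
python3 -m inch '[[-0.06,-0.19,-0.03,-0.06,-0.07,0.19],[-0.12,-0.38,-0.05,-0.12,-0.13,0.38],[-0.18,-0.57,-0.08,-0.19,-0.2,0.57],[-0.237,-0.754,-0.105,-0.251,-0.267,0.761]]'|grep pos; python3 -m inch '[[-0.17,-0.12,-0.04,-0.02,-0.06,0.2],[-0.35,-0.25,-0.07,-0.04,-0.13,0.4],[-0.52,-0.37,-0.11,-0.06,-0.19,0.6],[-0.692,-0.495,-0.145,-0.084,-0.258,0.797]]'|grep pos; for i in 1 2 3 4 5; do python3 -m inch '[[-0.5,0.01,0,0,0,0],[-1,0.017,0,0,0,0]]' >/dev/null; done;  python3 -m inch '[[0,0,0,0,0,0],[0,0,0,0,0,0]]'
python3 - <<'E'
from kin import *
seq([([.5268,-.2892,.025],pose(90,0))])
im={}
for n,(x,y,w,h) in dict(top=(180,160,55,58),scene=(240,150,55,60)).items():
    f=robot.grab_frame(n);cv2.imwrite(f'pics/r_{n}.png',f);im[n]=cv2.resize(f[y:y+h,x:x+w],None,fx=7,fy=7,interpolation=cv2.INTER_CUBIC)
cv2.imwrite('pics/s6.png',np.hstack([im['top'],cv2.resize(im['scene'],(385,406))]))
E
```

```text
eef_pos: [0.5156, 0.177, 0.1948]
eef_pos: [0.5168, 0.1081, 0.1948]
time_s: 19.6
eef_pos: [0.5239, -0.2904, 0.1955]
tcp_rot: [-179.4, 0.0, 90.0]
force: [0.6, 0.3, -0.3]
opening: 0.046
finger_force: 0.0
shift [0.015 0.059 2.131] turn [-0.013  0.     0.   ]
```

View pics/s6.png

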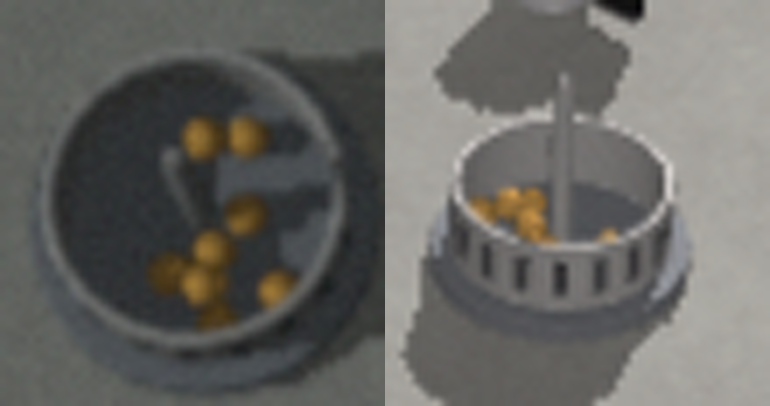

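All eight feet can be counted inside the basket. The rim centre is at about (207.1,187.8) in top and (264.9,176.5) in scene, and the tip at (204.1,181.7) and (265.4,160.7).

Run:
```python
from kin import *
print('tip',tri((204.1,181.7),(265.4,160.7)),onz('top',(204.1,181.7),.109),onz('scene',(265.4,160.7),.110))
print('rim',tri((207.07,187.8),(264.9,176.3)),onz('top',(207.07,187.8),.05),onz('scene',(264.9,176.3),.05))
for n,u in(('top',(349,206.2)),('scene',(195,244))):print('hub',n,onz(n,u,.03))
for n in('top','scene'):  # circle projected bbox centre bias
  for c,r,z in(((.5745,.0485),.052,.05),((.5268,-.2892),.055,.004)):
    q=np.array([proj(n,[c[0]+r*np.cos(a),c[1]+r*np.sin(a),z]) for a in np.linspace(0,6.28,200)]);print(n,(q.max(0)+q.min(0))/2-proj(n,[*c,z]),(q.max(0)+q.min(0))/2)
s=robot.read_state();print(s['eef_pos'],s['q'])
```

```text
tip (array([0.57523999, 0.04978446, 0.11155089]), np.float64(0.0009817043403459423)) [0.57543378 0.04975993 0.109     ] [0.57464879 0.05212589 0.11      ]
rim (array([0.57514538, 0.04934168, 0.04924538]), np.float64(0.0012981381001757396)) [0.57443321 0.0488792  0.05      ] [0.5759813  0.04902475 0.05      ]
hub top [ 0.52665323 -0.28964656  0.03      ]
hub scene [ 0.52828134 -0.28990824  0.03      ]
top [-0.00316421  0.21092697] [207.22641915 187.98028106]
top [0.01085108 0.22348655] [346.73125314 208.25884311]
scene [0.00899783 0.28499522] [264.42708351 176.54073259]
scene [-0.07020151  0.51079337] [195.39940034 250.45579824]
[ 0.52419554 -0.28997284  0.19600238] [-40.28190303  14.54219594  89.27122781  -0.42363288  76.58967584
 -40.26605824]
```

```bash
python3 -m inch '[[0.01,0.02,0.45,-0.01,0,0],[0.01,0.04,0.95,-0.013,0,0]]'|grep pos; python3 -m inch '[[0,0,0.5,0,0,0],[0,0,0.8,0,0,0],[0,0,0.95,0,0,0]]'|grep pos;  python3 -m inch '[[0,0,0.12,0,0,0],[0,0,0.22,0,0,0],[0,0,0.22,0,0,0]]'; python3 -m inch '[[0,0,0,0,0,0],[0,0,0,0,0,0],[0,0,0,0,0,0],[0,0,0,0,0,0]]' 0 40
```

```text
eef_pos: [0.5275, -0.2898, 0.1205]
eef_pos: [0.5262, -0.289, 0.0429]
time_s: 20.7
eef_pos: [0.5268, -0.2907, 0.0268]
tcp_rot: [180.0, 0.1, 90.0]
force: [-0.3, 1.0, 0.2]
opening: 0.0461
finger_force: 0.0
time_s: 21.2
eef_pos: [0.5271, -0.2911, 0.0275]
tcp_rot: [179.9, 0.1, 90.0]
force: [-0.3, -0.4, 3.0]
opening: 0.0269
finger_force: 40.0
```

```bash
python3 -m inch '[[0,0,-0.3,0,0,0],[0,0,-0.6,0,0,0],[0,0,-1,0,0,0]]' - 60|grep pos; python3 -m inch '[[0,0,-0.5,0,0,0],[0,0,-1,0,0,0]]'; for i in 1 2 3 4; do python3 -m inch '[[0.5,0.07,0,0,0,0],[1,0.14,0,0,0,0]]'>/dev/null; done; python3 -m inch '[[0.1,0.02,0,0,0,0],[0.24,0.04,0,0,0,0],[0.24,0.04,0,0,0,0],[0.24,0.04,0,0,0,0]]'
python3 - <<'E'
from kin import *
print(robot.read_state()['eef_pos'])
im=[]
for n,(x,y,w,h) in dict(top=(160,140,100,100),scene=(215,90,100,100)).items():
    f=robot.grab_frame(n);cv2.imwrite(f'pics/l_{n}.png',f);im.append(cv2.resize(f[y:y+h,x:x+w],None,fx=4,fy=4,interpolation=cv2.INTER_CUBIC))
cv2.imwrite('pics/s7.png',np.hstack(im))
E
```

```text
eef_pos: [0.5258, -0.2899, 0.1063]
time_s: 21.82
eef_pos: [0.5262, -0.2901, 0.1873]
tcp_rot: [-180.0, 0.0, 90.0]
force: [0.9, 1.3, -1.5]
opening: 0.0266
finger_force: 60.0
time_s: 23.32
eef_pos: [0.5746, 0.0478, 0.1862]
tcp_rot: [180.0, 0.1, 90.0]
force: [0.8, 0.2, -0.4]
opening: 0.0264
finger_force: 60.0
[0.57457064 0.04784481 0.18622084]
```

View pics/s7.png

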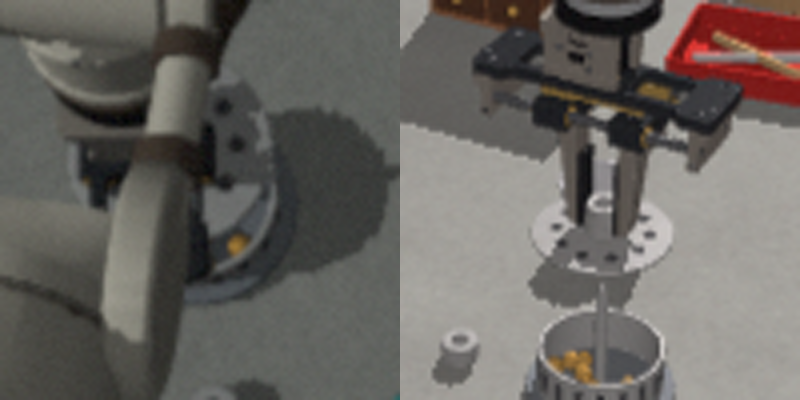

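The scene crop shows the lid level in the grip, hub bore at about (265.1,140.4), directly over the post tip at (265.1,161.3). In top, the arm hides the left half of the lid. I've now viewed 11 pictures, one over the limit of 10, so the rest of the checking will be numeric.

Run:
```python
from kin import *
P=np.array([.5752,.0494]);z0=.1862-.027
for n in('scene','top'):
    print(n,'hub pred @post',proj(n,[*P,z0+.03]),'tip pred',proj(n,[*P,.11]))
    q=np.array([proj(n,[P[0]+.055*np.cos(a),P[1]+.055*np.sin(a),z0+.004]) for a in np.linspace(0,6.283,721)])
    print('plate top bbox',q.min(0),q.max(0))
print(onz('scene',(265.1,140.4),z0+.03),onz('scene',(265.1,161.3),.11))
f=cv2.imread('pics/l_scene.png');g=f.max(2)
for y in(146,148,150): print('scene row',y,list(g[y,244:254]),list(g[y,278:288]))
t=cv2.imread('pics/l_top.png').max(2)
for y in(172,176,180): print('top row',y,list(t[y,218:236]))
for x in(215,219,222): print('top col',x,list(t[152:172,x]))
```

```text
scene hub pred @post [265.79046444 140.06388355] tip pred [265.17268182 161.20261732]
plate top bbox [247.6442005  137.29027474] [283.54601188 157.73616525]
top hub pred @post [200.24642713 172.98376396] tip pred [204.21314947 181.69590318]
plate top bbox [175.91421368 151.33182787] [227.30783125 201.22824014]
[0.57416544 0.04678285 0.1892    ] [0.575227   0.04883054 0.11      ]
scene row 146 [np.uint8(166), np.uint8(164), np.uint8(164), np.uint8(162), np.uint8(178), np.uint8(182), np.uint8(182), np.uint8(183), np.uint8(163), np.uint8(97)] [np.uint8(195), np.uint8(200), np.uint8(203), np.uint8(201), np.uint8(202), np.uint8(171), np.uint8(162), np.uint8(162), np.uint8(161), np.uint8(162)]
scene row 148 [np.uint8(165), np.uint8(164), np.uint8(166), np.uint8(148), np.uint8(182), np.uint8(184), np.uint8(182), np.uint8(183), np.uint8(184), np.uint8(184)] [np.uint8(114), np.uint8(193), np.uint8(202), np.uint8(201), np.uint8(202), np.uint8(170), np.uint8(165), np.uint8(162), np.uint8(164), np.uint8(161)]
scene row 150 [np.uint8(164), np.uint8(164), np.uint8(164), np.uint8(163), np.uint8(149
[... 1222 characters left out ...]
3), np.uint8(38), np.uint8(26), np.uint8(28), np.uint8(42), np.uint8(59), np.uint8(67), np.uint8(67)]
top col 219 [np.uint8(101), np.uint8(104), np.uint8(104), np.uint8(104), np.uint8(100), np.uint8(97), np.uint8(97), np.uint8(102), np.uint8(92), np.uint8(71), np.uint8(70), np.uint8(68), np.uint8(65), np.uint8(68), np.uint8(68), np.uint8(67), np.uint8(70), np.uint8(66), np.uint8(66), np.uint8(68)]
top col 222 [np.uint8(103), np.uint8(103), np.uint8(96), np.uint8(100), np.uint8(101), np.uint8(102), np.uint8(100), np.uint8(100), np.uint8(97), np.uint8(84), np.uint8(75), np.uint8(69), np.uint8(67), np.uint8(70), np.uint8(67), np.uint8(73), np.uint8(90), np.uint8(81), np.uint8(67), np.uint8(64)]
```

```bash
python3 -m inch '[[0.01,0.004,0.2,0,0,0],[0.019,0.008,0.4,0,0,0],[0.019,0.008,0.5,0,0,0],[0.019,0.008,0.5,0,0,0]]'; python3 -m inch '[[0,0,0.06,0,0,0],[0,0,0.12,0,0,0],[0,0,0.18,0,0,0],[0,0,0.18,0,0,0]]'; python3 -m inch '[[0,0,0.06,0,0,0],[0,0,0.12,0,0,0],[0,0,0.18,0,0,0],[0,0,0.18,0,0,0]]'
```

```text
time_s: 23.92
eef_pos: [0.5744, 0.0503, 0.1449]
tcp_rot: [-179.9, 0.1, 90.0]
force: [0.3, 0.6, -0.9]
opening: 0.0266
finger_force: 60.0
time_s: 24.42
eef_pos: [0.5749, 0.0502, 0.1314]
tcp_rot: [-180.0, 0.1, 90.0]
force: [0.3, -0.2, -0.6]
opening: 0.0264
finger_force: 60.0
time_s: 24.92
eef_pos: [0.575, 0.05, 0.1169]
tcp_rot: [180.0, 0.1, 90.0]
force: [0.6, -1.7, -2.0]
opening: 0.0265
finger_force: 60.0
```

Threaded without contact force, so I keep lowering.

```bash
python3 -m inch '[[0,0,0.1,0,0,0],[0,0,0.2,0,0,0],[0,0,0.25,0,0,0],[0,0,0.25,0,0,0]]'; python3 -m inch '[[0,0,0.06,0,0,0],[0,0,0.12,0,0,0],[0,0,0.17,0,0,0],[0,0,0.17,0,0,0]]'; python3 -m inch '[[0,0,0.02,0,0,0],[0,0,0.04,0,0,0],[0,0,0.06,0,0,0],[0,0,0.06,0,0,0]]'
```

```text
time_s: 25.42
eef_pos: [0.575, 0.0499, 0.0969]
tcp_rot: [180.0, 0.1, 90.0]
force: [0.6, -1.1, -2.3]
opening: 0.0268
finger_force: 60.0
time_s: 25.92
eef_pos: [0.5751, 0.05, 0.0834]
tcp_rot: [180.0, 0.1, 90.0]
force: [0.9, -0.8, -0.9]
opening: 0.0268
finger_force: 60.0
time_s: 26.42
eef_pos: [0.5753, 0.05, 0.0789]
tcp_rot: [180.0, 0.1, 90.0]
force: [0.4, -0.2, -1.9]
opening: 0.0265
finger_force: 60.0
```

```bash
python3 -m inch '[[0,0,0.01,0,0,0],[0,0,0.02,0,0,0],[0,0,0.02,0,0,0]]' | grep -E 'pos|force'; python3 -m inch '[[0,0,0.01,0,0,0],[0,0,0.015,0,0,0],[0,0,0.015,0,0,0]]'| grep -E 'pos|force'
```

```text
eef_pos: [0.5753, 0.0501, 0.0775]
force: [-0.5, 0.1, -1.2]
finger_force: 60.0
eef_pos: [0.5754, 0.0501, 0.0775]
force: [-4.6, -0.6, 7.2]
finger_force: 60.0
```

```bash
python3 -m inch '[[0,0,0,0,0,0],[0,0,0,0,0,0],[0,0,0,0,0,0]]' 0.5|grep -E 'force|open'; python3 -m inch '[[0,0,-0.3,0,0,0],[0,0,-0.6,0,0,0],[0,0,-1,0,0,0]]'|grep pos;  python3 -m inch '[[-0.07,-0.5,0,0,0,0],[-0.14,-1,0,0,0,0]]'|grep pos; python3 -m inch '[[0,-0.3,0,0,0,0],[0,-0.57,0,0,0,0],[0,-0.57,0,0,0,0],[0,-0.57,0,0,0,0]]'
python3 - <<'E'
from kin import *
seq([([.4488,.0384,.020],pose(90,0))])
f=robot.grab_frame('scene');cv2.imwrite('pics/lid.png',f);g=f.max(2)
P=(.5752,.0494)
for z in(.05,.054):
  q=np.array([proj('scene',[P[0]+.055*np.cos(a),P[1]+.055*np.sin(a),z]) for a in np.linspace(0,6.283,721)]);print(q.min(0),q.max(0))
print('hub',proj('scene',[*P,.08]))
for y in(170,174,177):print(list(map(int,g[y,243:250])),list(map(int,g[y,280:288])))
print(list(map(int,g[180:194,264])))
E
```

```text
force: [-0.2, -0.4, -0.4]
opening: 0.0458
finger_force: 0.0
eef_pos: [0.5745, 0.0503, 0.1562]
eef_pos: [0.4947, 0.0388, 0.1566]
time_s: 28.68
eef_pos: [0.4504, 0.0389, 0.1564]
tcp_rot: [179.9, 0.1, 90.0]
force: [0.7, 0.3, 0.5]
opening: 0.0461
finger_force: 0.0
shift [-0.003 -0.024  1.705] turn [0.002 0.002 0.   ]
[247.75431059 165.93253573] [281.73777282 187.03710012]
[247.75062043 164.97109546] [281.7983682  186.05678283]
hub [264.95088928 168.79171644]
[162, 163, 163, 163, 162, 164, 162] [172, 166, 163, 163, 163, 159, 161, 162]
[163, 163, 164, 163, 163, 163, 180] [205, 205, 170, 162, 162, 164, 165, 165]
[162, 161, 160, 159, 163, 138, 176] [203, 209, 161, 163, 162, 162, 163, 163]
[107, 106, 105, 126, 192, 188, 121, 112, 94, 60, 61, 61, 64, 81]
```

The lid's edges match the seated prediction (front edge 186). Now the collar.

```bash
python3 -m inch '[[0,-0.01,0.5,0,0,0],[0,-0.02,0.95,0,0,0]]'|grep pos; python3 -m inch '[[0,0,0.3,0,0,0],[0,0,0.55,0,0,0],[0,0,0.75,0,0,0],[0,0,0.75,0,0,0]]'|grep -E 'pos|force'; python3 -m inch '[[0,0,0,0,0,0],[0,0,0,0,0,0],[0,0,0,0,0,0],[0,0,0,0,0,0]]' 0 30; python3 -m inch '[[0,0,-0.3,0,0,0],[0,0,-0.6,0,0,0],[0,0,-1,0,0,0]]'|grep pos; python3 -m inch '[[0,0,-0.4,0,0,0],[0,0,-0.8,0,0,0],[0,0,-0.8,0,0,0],[0,0,-0.8,0,0,0]]'
python3 - <<'E'
from kin import *
s=robot.read_state();print(s['eef_pos'])
seq([([.5751,.0500,.165],pose(90,0))])
f=robot.grab_frame('scene');cv2.imwrite('pics/col.png',f);g=f.max(2)
z=s['eef_pos'][2]-.020+.018;c=proj('scene',[*s['eef_pos'][:2],z]);print('collar top pred',c)
u,v=np.round(c).astype(int);print(u-9,v-6);print(g[v-6:v+10,u-9:u+10])
E
```

```text
eef_pos: [0.4492, 0.0387, 0.0795]
eef_pos: [0.4475, 0.0389, 0.0191]
force: [-0.2, -0.3, -0.7]
finger_force: 0.0
time_s: 29.98
eef_pos: [0.4491, 0.0386, 0.021]
tcp_rot: [179.8, 0.1, 90.0]
force: [-0.6, 0.2, 4.7]
opening: 0.0301
finger_force: 30.0
eef_pos: [0.4469, 0.0391, 0.1001]
time_s: 30.85
eef_pos: [0.4471, 0.0391, 0.1627]
tcp_rot: [-179.9, 0.1, 90.0]
force: [0.3, -0.4, -0.3]
opening: 0.0306
finger_force: 30.0
[0.44709438 0.03912791 0.16274341]
shift [ 0.135  1.6   -0.031] turn [-0.002  0.002  0.   ]
collar top pred [227.76678693 138.63438265]
219 133
[[ 93  89  39  27  23  26 115 158 163 161 161  79  70  89  90  93  75  76
   94]
 [ 95  90  41  25  25  20  85 153 159 160 162  79  55  88  91  93  72  74
   94]
 [ 96  93  42  26  24  23  87 155 161 161 160  85  59  88  91  92  79  77
   95]
 [ 94  92  38  25  24  23  96 160 167 167 167 109  64  88  91  91  78  78
   97]
 [ 95  90  40  27  26  78 141 170 175 173 177 117  67  86  91  95  79  75
  113]
 [ 96  90  42  27  65 173 185 147 133 122 142 106  66  89  91  98  77  75
  118]
 [103  90  51  30 128 175 186 114 107 109 110  87  58  87  92  97  81  75
  134]
 [113  92  51  29 116 168 175 140 124 125 146 110  53  86  92  88  78  74
  135]
 [136  99  50  30  68 124 159 169 168 170 174 111  52  86  89  90  78  75
  139]
 [160 125  76  48  75  98 104 118 122 133 124  76  47  88  92  89  77  84
  156]
 [161 160 138 111 111 103 108 110 113 112 110  75  46  87  91  89  84 124
  160]
 [161 161 158 160 138 107 106 108 110 110 108  87  49  87  91  95 125 160
  165]
 [163 162 158 161 162 123 114 110 112 109 108  96  66  90  98 130 160 163
  164]
 [163 161 162 162 163 163 153 133 129 125 129 136 135 120 132 160 161 161
  163]
 [159 160 161 162 162 160 164 164 163 167 166 163 164 164 165 167 163 162
  162]
 [161 163 162 161 161 162 164 163 166 166 166 164 164 162 165 163 161 164
  164]]
```

```bash
python3 -m inch '[[0.03,0.4,0,0,0,0],[0.07,0.8,0,0,0,0]]'|grep pos; python3 -m inch '[[0.03,0.4,0,0,0,0],[0.07,0.7,0,0,0,0],[0.07,0.8,0,0,0,0],[0.07,0.8,0,0,0,0],[0.07,0.8,0,0,0,0]]'
python3 - <<'E'
from kin import *
s=robot.read_state();print(s['eef_pos'])
f=robot.grab_frame('scene');cv2.imwrite('pics/col2.png',f);g=f.max(2)
z=s['eef_pos'][2]-.020
for zz in(z,z+.018):print('collar pred',zz,proj('scene',[*s['eef_pos'][:2],zz]))
u,v=np.round(proj('scene',[*s['eef_pos'][:2],z+.018])).astype(int);print(u-9,v-6);print(g[v-6:v+20,u-9:u+10])
E
```

```text
eef_pos: [0.5116, 0.0448, 0.1623]
time_s: 31.78
eef_pos: [0.575, 0.0502, 0.1637]
tcp_rot: [-180.0, 0.1, 90.0]
force: [-0.2, -0.3, 0.1]
opening: 0.0306
finger_force: 30.0
[0.57500707 0.05022328 0.16374778]
collar pred 0.14374777555215695 [265.49211833 152.24436963]
collar pred 0.16174777555215694 [265.63339938 147.42779102]
257 141
[[ 92  91  39  24  23  24 122 125 125 124 124 123  63  71  89  91  90  82
   77]
 [ 90  90  38  24  24  24 119 127 127 125 122 120  63  72  90  90  89  80
   76]
 [ 91  91  41  22  24  21 119 126 127 124 123 122  61  72  89  92  91  80
   77]
 [ 91  88  38  24  25  26 119 128 128 125 126 120  47  71  90  92  91  77
   76]
 [ 92  76  35  25  26  45 133 151 153 152 149 133  54  71  88  90  92  80
   75]
 [ 92  74  37  24  40 118 188 193 185 184 185 182  70  71  88  90  99  78
   74]
 [ 94  76  37  26 102 187 195 135 111 113 122 173  71  70  90  90  88  79
   63]
 [ 95  75  36  36 165 190 164 119 114 114 106 151  62  70  89  91  86  76
   62]
 [ 93  76  40  33 133 171 191 148 144 141 149 176  70  70  89  90  83  76
   48]
 [ 92  77  37  38  86 125 160 172 176 
[... 639 characters left out ...]
  95  93  93  96  94  93  95  94  94  94  95
  155]
 [ 93  94  95  94  94  93  93  95  94  92  92  94  94  95  95  95  95 109
  156]
 [ 93  92  95  94  94  94  94  94 104  98  94  94  93  91  94  94  95 158
  163]
 [ 96  96  97  95  93  93  92  94 137 103  95  93  94  92  94  94 108 157
  162]
 [ 95  96  95  93  93  93  92  90 130 107  94  93  95  94  96  95 155 161
  160]
 [ 94  94  95  94  95  95  92  95 115 109  95  94  95  95  96  92 151 158
  160]
 [ 96  94  95  98 103 104 113 103 112 107 102  99  98  93  93 106 155 160
  162]
 [104 111 116 130 150 151 177 115 111 109 148 138 136 120 117 159 164 162
  163]
 [149 168 187 190 190 191 194 118 112 106 186 198 197 198 192 177 173 167
  161]]
```

Collar bore and post line up (columns about 265.5), so I lower it.

```bash
python3 -m inch '[[0,0,0.15,0,0,0],[0,0,0.3,0,0,0],[0,0,0.37,0,0,0],[0,0,0.37,0,0,0]]'|grep -E 'pos|force'; python3 -m inch '[[0,0,0.04,0,0,0],[0,0,0.08,0,0,0],[0,0,0.12,0,0,0],[0,0,0.12,0,0,0]]'|grep -E 'pos|force'; python3 -m inch '[[0,0,0.05,0,0,0],[0,0,0.1,0,0,0],[0,0,0.15,0,0,0],[0,0,0.15,0,0,0]]'|grep -E 'pos|force'
```

```text
eef_pos: [0.5755, 0.0502, 0.1338]
force: [-0.6, -0.4, -1.0]
finger_force: 30.0
eef_pos: [0.5758, 0.0502, 0.1247]
force: [0.3, 0.6, -0.9]
finger_force: 30.0
eef_pos: [0.5757, 0.0502, 0.1125]
force: [0.5, 0.4, -0.9]
finger_force: 30.0
```

```bash
python3 -m inch '[[0,0,0.04,0,0,0],[0,0,0.08,0,0,0],[0,0,0.11,0,0,0],[0,0,0.11,0,0,0]]'|grep -E 'pos|force'; python3 -m inch '[[0,0,0.015,0,0,0],[0,0,0.025,0,0,0],[0,0,0.025,0,0,0]]'|grep -E 'pos|force'; python3 -m inch '[[0,0,0.01,0,0,0],[0,0,0.02,0,0,0],[0,0,0.02,0,0,0]]'|grep -E 'pos|force'
```

```text
eef_pos: [0.5759, 0.0501, 0.104]
force: [-0.6, -0.3, -0.5]
finger_force: 30.0
eef_pos: [0.576, 0.0501, 0.1022]
force: [0.3, -0.0, -0.4]
finger_force: 30.0
eef_pos: [0.5761, 0.0501, 0.1011]
force: [-1.9, -0.2, 4.2]
finger_force: 30.0
```

Contact with the hub. I release, retreat upward and verify from the image numbers.

```bash
python3 -m inch '[[0,0,0,0,0,0],[0,0,0,0,0,0],[0,0,0,0,0,0]]' 0.55|grep -E 'force|open'; python3 -m inch '[[0,0,-0.3,0,0,0],[0,0,-0.6,0,0,0],[0,0,-1,0,0,0]]'|grep pos;  python3 -m inch '[[0,-0.5,-0.3,0,0,0],[0,-1,-0.6,0,0,0]]'|grep pos; python3 -m inch '[[0,-0.5,0,0,0,0],[0,-1,0,0,0,0],[0,-1,0,0,0,0],[0,-1,0,0,0,0],[0,-1,0,0,0,0]]'
python3 - <<'E'
from kin import *
P=(.5756,.0500)
g=robot.grab_frame('scene').max(2);f=robot.grab_frame('scene')
for z in(.05,.08,.098,.11):print(z,proj('scene',[*P,z]))
print(g[156:190,255:275])
q=np.array([proj('scene',[P[0]+.055*np.cos(a),P[1]+.055*np.sin(a),.054]) for a in np.linspace(0,6.283,721)]);print(q.min(0),q.max(0))
# bystanders & cup unchanged from frame r_scene
r=cv2.imread('pics/r_scene.png');s0=cv2.imread('pics/scene0.png')
for nm,(x,y,w,h) in dict(loupe=(314,164,16,18),jar=(250,242,22,28),sd=(296,200,48,28),cup=(255,125,40,45)).items():
    print(nm,np.abs(f[y:y+h,x:x+w].astype(int)-(r if nm=='cup' else s0)[y:y+h,x:x+w]).max(2).mean())
E
```

```text
force: [0.3, 0.7, 0.4]
opening: 0.051
finger_force: 0.0
eef_pos: [0.5754, 0.0503, 0.1806]
eef_pos: [0.4952, 0.0502, 0.2293]
time_s: 36.2
eef_pos: [0.4169, 0.0501, 0.2287]
tcp_rot: [179.9, 0.1, 90.0]
force: [0.3, 0.1, -0.5]
opening: 0.0506
finger_force: 0.0
0.05 [264.9283595  176.10057013]
0.08 [265.14660598 168.72655362]
0.098 [265.28058415 164.19975766]
0.11 [265.37120229 161.13799162]
[[ 96  95  95  94  94  95  94  95  96  93  93  92  93  94  95  93  92  94
   94 145]
 [ 97  98  95  94  95  96  94  93  92  92  94  94  92  94  95  97  94  95
   94  96]
 [ 96  96  96  95  96  95  95  94  92  94  93  94  98  95  94  93  93  95
   95  93]
 [ 94  94  94  94  95  95  95  94  95  95  96  93  92  92  93  95  95  94
   95 111]
 [ 96  92  93  92  94  94  94  93  92  94 102  95  95  95  94  91  93  94
   96 158]
 [ 97  96  95  97  97  94  93 102 102 103 138 108 112 102  93  92  94  94
  107 158]
 [ 93  95  95  97  95  95 101 143 153 136 135 125 169 145 112  96  94  97
  155 161]
 [ 96  94  97  95  95  99 140 187 197 127 116 109 165 192 168 114  95  91
  151 158]
 [ 97  96  96  95  93 107 174 
[... 1628 characters left out ...]
07 107 164 189 193 194 193 193
  199 195]
 [108 108 106 106 110 107 107 106 107 105 106 125 186 192 192 190 188 188
  188 154]
 [100  94 103 111 125 111 110 107 108 107 108 180 190 187 183 168 148 140
  115  98]
 [ 98 106 109 104 108 109 107 112 121 121 118 120 120 118 115 112  95 105
  108 106]
 [ 86 103 108 105 101 104 111 111 111 111 111 114 112 115 113 110 108 110
  110  94]
 [ 88 105 107  82  64  77 110 112 112  94 105 113 113 114 100  80  79 110
  111  94]
 [ 86 104 107  83  55  90 110 112 113  61  53 110 113 115  98  59  79 107
  110  94]]
[247.94725287 164.90932844] [281.98878415 185.98702079]
loupe 1.7638888888888888
jar 1.3246753246753247
sd 1.4642857142857142
cup 5.888333333333334
```

```bash
python3 -c "
from bench import robot
print(robot.close_job())"
```

```text
the job is handed in; nothing more can be done
None
```

I handed the job in at about 36 s: all eight feet are in the basket, the empty cup is upright on the bench, the lid sits flat on the rim and the collar rests on its hub; the bystanders weren't moved, but I viewed 11 pictures, one over the limit of 10.

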